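# Open the heated dish chamber

### The arm

A 6-joint arm with a two-finger parallel gripper is mounted at the origin on the work surface. World frame = base frame: x ahead of the robot, y to its left, z up, the work surface at z = 0. Lengths are in mm, angles in degrees, forces in N, time in s.
With the tool pointing down it reaches from about 300 to 875 mm from the base axis. Payload 4.2 kg.
Tool frame: the origin (TCP) lies midway between the tips of the shut fingers; the grasp point (between the pads) lies 19 mm behind it (env.grasp_offset is the distance from the TCP to the grasp point, in mm); z points along the fingers, y is the line along which they close (so a half turn about z gives the same grasp; the last joint's range is limited). The gripper opens to 85 mm and grips with 20 to 120 N. Pads are 22 mm wide; open, the fingers measure 114 mm over their backs; the gripper's body (76 mm by 85 mm) begins 54 mm behind the grasp point. The pads swing forward as they close: fully open they stand 13 mm farther back than shut.
Start: joints at [64.229, 18.312, 89.639, -0, 72.044, -1.146], TCP at [239.6, 522.717, 231.338] pointing down, gripper open.
Joint ranges: [-177.97, 177.97], [-48.28, 115.42], [12.27, 149.76], [-77.06, 257.06], [2.81, 150.46], [-146.56, 146.56]. Speed limits (degrees/s): [147.25, 147.25, 180, 180, 180, 180].

### API

Orientations are given as a 3x3 rotation matrix whose columns are the frame's x, y, z axes.
In Python, from plant import monitor, cams, ticket, nets, env gives the robot as it stands.
- The arm moves only by the shell command python3 -m pendant 'ROWS' [FORCE]. ROWS is JSON, a list of rows, each an object with "gripper": the closure in counts, from 0 (fully open) to 255 (shut); "offset": the shift along the tool's x, y, z in mm, a list of three; "delta_rot": the turn, a rotation vector about the tool's x, y, z in rad, a list of three. A call has exactly 8 rows; each row is the pose to reach, as a shift and turn from the pose commanded when the call began, along the tool's axes at that moment; what a row does not reach only later rows make up. A row lasts 1/12 s, in which the tool goes at most 41.7 mm and 7.16 degrees, less where a joint would pass 70% of its speed; a pose out of reach is approached as far as the arm can. A call with a gripper value outside its range is refused whole. The fingers move at their own pace and stop on an object; FORCE is the grip in N (left out, the last holds). Time passes only in rows, so rows that repeat a pose let the fingers close, or fill a call up. It gives the time, the measured TCP pose, the force, the opening and the grip force at its end, in the units of the state.
- monitor.state(): the state, without advancing time (a new reading comes with each control period).
- cams.snapshot(name): name is "side" or "top"; returns (picture, depth): 480x640x3 uint8, red, green, blue; 480x640 float32, mm along the optical axis (not along the pixel's ray), 0 where there is no reading.
- cams.camera_info(name): a dict with "vertical_fov" (degrees; the focal length in pixels is half the picture's height over the tangent of half this angle, whatever the lens; pixels are square), "cx", "cy" (the principal point, pixels), "view" (4x4, takes a point from world to camera coordinates). Camera axes: x right, y down, z forward; pixel columns grow to the right and rows downward; lengths in mm; the calibration is good to about 2 mm. A picture is of the moment at which its call begins. camera_info takes no time and is no camera call.
- ticket.close_job(): hands the job in; it is judged then, once.
Trained networks look in the newest picture that a camera, given by its name, has taken for a name from the list of things; names that differ only in an ending like _2 or _b are one class to them, and where a whole thing is asked for, a point or a joint stands for the part that bears it (a point fixed in the world has none). Each returns a list of dicts, best first, with "conf" (0 to 1); they miss things now and then, are a little off and sometimes report something else, mostly with a low value. They report only what shows in the picture. A call takes as long as a camera call. They do not tell look-alikes from the thing itself.
- nets.spot_in(camera, label): "extent" ([centre column, centre row, width, height] in pixels, round what is visible of it).
- nets.pinpoint(camera, label): "xy" ([column, row] in pixels: a listed point, or the origin of a listed thing).
The state is a dict: "time": time; "qpos": joint angles; "joint_vel": joint speeds; "joint_efforts": joint torques, N m; "ee_pos": TCP position; "ee_rot": TCP orientation; "wrist_force": force on the tool from outside, world axes, zero at the start; "moment": the same for the moment, N m; "grip_width": finger opening in mm; "grasp_force": force on a finger pad.
Only numpy, scipy, OpenCV 4.12 (cv2) and the standard library are available. Lean on these libraries where they do the work, as an engineer would, in place of code of your own. Each camera call takes 0.05 s, during which the arm holds its last target. There are 200 camera calls.

### The job

Swing the red hold-down clip anticlockwise, clear of the chamber's lid, by pushing its upright post, then lift the white lid off by its black knob and set it down, not dropped, flat and knob up on the green floor of the lid tray. Leave the clip swung clear, and do not disturb the blue dish inside the chamber or the bottle, objective and slide box standing around.

Things in the scene. Friction and masses are not known exactly. Their poses are not given: they have to be found in the camera images.
- chamber: (all sizes here are in mm) round grey metal chamber fixed to the breadboard: outer diameter 140, height 50, inner diameter 112, inner floor 20 above the breadboard. Origin: centre of its underside, z up. A lug on its -x side (34 x 30, 54 high, centred 83 from the axis) carries the clip. A small brass stub sticks out 12 on its +x side. Its place and yaw vary.
- clip_pivot (a point): point on the clip's vertical hinge axis, 84 from the chamber's axis towards the chamber's -x, 60.5 above the breadboard; fixed to the chamber, same axes
- clip_post (a point): point on the axis of the clip's upright red post (diameter 12, from 63 to 105 above the breadboard), 22 above the post's foot, that is 85 above the breadboard. The post stands on the outer end (tail) of the clip, 45 from the hinge axis; the red clip bar is 12 wide, 5 thick (58 to 63 above the breadboard) and runs from the tail over the hinge and on for 44 past it, over the lid's edge with 2 mm to spare
- clip (a joint): angle of the clip in rad. At 0 the bar points straight over the lid and the post lies outside, on the chamber's -x side, farthest from the lid; it grows anticlockwise seen from above (the post goes from the chamber's -x side towards its -y), up to a stop at 1.6. It starts between 0 and 0.25; from 1.0 the bar is clear of the lid. It stays where it is left; friction at the hinge needs about 1 N at the post.
- lid: loose white round lid, about 0.25 kg. Origin: centre of its underside, z up towards the knob. From the origin up: a grey locating disc diameter 104, 6 thick (fits inside the chamber mouth with 4 mm play all round), the white plate diameter 124, 6 thick (6 to 12), a steel stem diameter 16, and a black cylindrical knob diameter 28 from 24 to 48. Seated, its origin is 44 above the breadboard, so the plate's top is at 56 and the knob spans 68 to 92. The yaw does not matter.
- lid_knob (a point): centre of the black knob, on the lid's axis, 36 above the lid's origin; follows the lid
- tray: square white lid tray fixed to the breadboard, outer 212 x 212, rim 6 thick and 16 high, with a green floor 200 x 200. Origin: centre of its underside, z up; its place and yaw vary, and it may be to the left or right of the chamber
- tray_floor (a point): centre of the tray's green floor, on its surface 6 above the breadboard, axes as the tray; the lid rests on its locating disc with its origin at this height
- dish: blue culture dish, diameter 35, height 10, loose on the inner floor of the chamber under the lid; origin: centre of its underside
- oil_bottle: small amber bottle with black cap, diameter 34, height 65, standing loose; origin: centre of its underside
- objective: brass microscope objective, diameter 34, height 50, standing loose; origin: centre of its underside
- slide_box: blue closed slide box 102 x 52 x 38, loose; origin: centre of its underside
Not all that is in view belongs to the job. What is shaped like the lid but brown is not meant.

How it is judged:
By the outcome, as a careful person would: the job done as asked, in the order asked, and still so for the second after the job is handed in, with the robot touching nothing.
It also fails if it takes over 59 s, if anything falls off the work surface, if the arm or the gripper's body presses on something with over 40 N, if the wrist force passes 120 N, or if a joint passes its speed limit or range.

## Working session

There is one attempt and no reset: what is moved stays moved. The work goes in short steps, Python scripts to look and compute and a shell command to move; the robot and the scene stay as the last step left them, time stands still between calls to the robot, and variables do not carry over. Pictures are saved under pics/ and viewed, at most 10 in all, crops included, and the job is handed in when it is done.

```bash
mkdir -p pics; ls; python3 - <<'E'
from plant import monitor, cams, nets, env
import cv2, numpy as np
s=monitor.state(); print(s['time'],s['ee_pos'],np.round(s['ee_rot'],3).tolist(),s['grip_width'],env.grasp_offset)
ims=[]
for n in('top','side'):
    p,d=cams.snapshot(n); cv2.imwrite(f'pics/{n}0.png',p[:,:,::-1]); np.savez(f'pics/{n}0.npz',p=p,d=d)
    i=cams.camera_info(n); print(n,i['vertical_fov'],i['cx'],i['cy'],np.round(i['view'],3).tolist())
    for l in('lid_knob','clip_post','clip_pivot','tray_floor','chamber','oil_bottle','objective','slide_box'):
        print(l,[(np.round(r['xy']).tolist(),round(r['conf'],2)) for r in nets.pinpoint(n,l)[:3]])
E
```

```text
pics
0.0 [239.39468643 522.27386031 230.46092728] [[-0.909, 0.417, -0.001], [0.417, 0.909, -0.002], [0.0, -0.002, -1.0]] 85.32601632799448 18.700000000000003
top 47.14206870601405 315.40410428854364 237.61990438888813 [[0.011, -1.0, 0.01, -21.404], [-0.988, -0.013, -0.152, 594.623], [0.152, -0.009, -0.988, 1101.827], [0.0, 0.0, 0.0, 1.0]]
lid_knob [([137.0, 282.0], 0.68), ([204.0, 190.0], 0.62), ([218.0, 273.0], 0.59)]
clip_post [([204.0, 335.0], 0.81), ([208.0, 317.0], 0.25)]
clip_pivot [([207.0, 313.0], 0.71)]
tray_floor [([386.0, 253.0], 0.79), ([380.0, 256.0], 0.24)]
chamber []
oil_bottle [([116.0, 226.0], 0.8)]
objective [([220.0, 274.0], 0.68), ([314.0, 167.0], 0.61), ([386.0, 252.0], 0.37)]
slide_box [([510.0, 247.0], 0.55)]
side 45.28551472724693 321.48436304725226 237.98213708528473 [[0.954, -0.298, 0.007, -581.252], [-0.14, -0.468, -0.872, 158.002], [0.263, 0.832, -0.489, 1416.17], [0.0, 0.0, 0.0, 1.0]]
lid_knob [([330.0, 215.0], 0.96), ([256.0, 202.0], 0.93), ([272.0, 212.0], 0.56)]
clip_post [([274.0, 225.0], 0.61), ([226.0, 212.0], 0.6)]
clip_pivot [([240.0, 221.0], 0.84), ([275.0, 238.0], 0.42)]
tray_floor [([324.0, 297.0], 0.76)]
chamber [([272.0, 239.0], 0.88)]
oil_bottle [([288.0, 202.0], 0.48)]
objective [([374.0, 258.0], 0.57)]
slide_box [([371.0, 370.0], 0.68)]
```

View pics/top0.png

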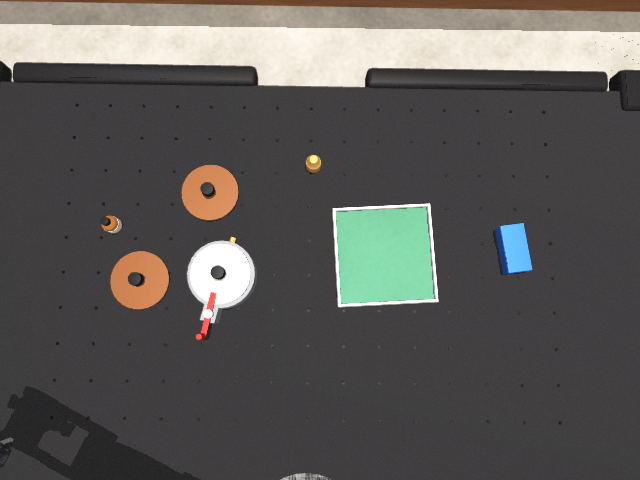

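View pics/side0.png

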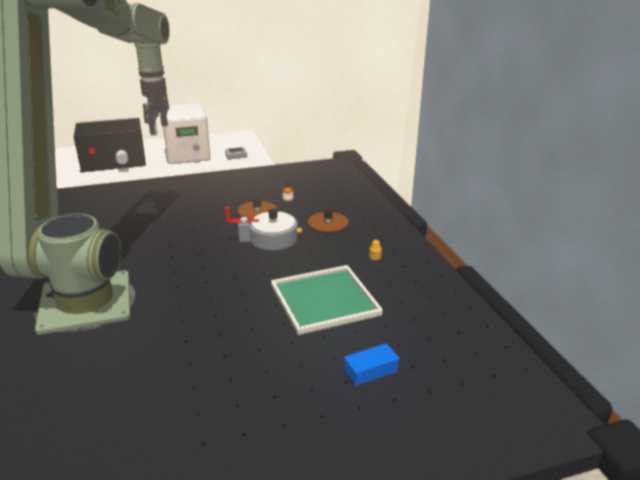

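The top view shows the white lid's knob at (218,272), the lug at (208,313), the red post at (200,337), the brass stub at (233,240) and the tray's centre at (386,254). Two brown decoys lie at (137,280) and (209,190). The side view shows the same layout.

```bash
cat > h.py <<'E'
import numpy as np
from plant import cams
def ray(n,u,v,z):
    i=cams.camera_info(n);f=240/np.tan(np.radians(i['vertical_fov']/2));V=np.array(i['view'])
    R=V[:3,:3];c=-R.T@V[:3,3];d=R.T@[(u-i['cx'])/f,(v-i['cy'])/f,1]
    return c+d*(z-c[2])/d[2]
def cloud(n,d):
    i=cams.camera_info(n);f=240/np.tan(np.radians(i['vertical_fov']/2));V=np.array(i['view'])
    v,u=np.mgrid[:480,:640];P=np.stack([(u-i['cx'])/f*d,(v-i['cy'])/f*d,d],-1)
    return (P-V[:3,3])@V[:3,:3]
def red(p):
    p=p.astype(int);return (p[...,0]>120)&(p[...,1]<60)&(p[...,2]<60)
E
python3 - <<'E'
from h import *
import cv2
Z=np.load('pics/top0.npz');p,d=Z['p'],Z['d'];C=cloud('top',d)
for n,u,v,z in[('knob',218,272,92),('post',200,337,105),('pivot',208,313,62),('stub',233,240,40),('tray',386,254,6),('obj',314,163,45),('bottle',108,224,40),('box',514,248,38),('brown1',135,279,50),('brown2',208,189,50)]:
    print(n,ray('top',u,v,z).round(1),C[v,u].round(1))
P=p.astype(int);w=(P.min(-1)>150);w[:, :180]=0;w[:,262:]=0;w[:235]=0;w[310:]=0
w=w&(abs(C[...,2]-56)<6); 
q=C[w];print('lidplate',len(q),np.median(q[:,2]),cv2.minEnclosingCircle(q[:,:2].astype(np.float32)))
b=(P.max(-1)<60);b[:, :190]=0;b[:,245:]=0;b[:255]=0;b[290:]=0;b&=C[...,2]>75
print('knob',C[b].mean(0),C[b].max(0)-C[b].min(0))
g=(P[...,1]>P[...,0]+40)&(P[...,1]>P[...,2]+20);print('green',cv2.minAreaRect(C[g][:,:2].astype(np.float32)),np.median(C[g][:,2]))
r=red(p);r[:,:180]=0;r[:,240:]=0;q=C[r];print('red',len(q));t=q[q[:,2]>80];print('post top',t.mean(0),len(t))
bq=q[(q[:,2]<72)&(q[:,2]>52)];print('bar',len(bq),cv2.fitLine(bq[:,:2].astype(np.float32),2,0,.01,.01).ravel(),bq.min(0),bq.max(0))
for n,u in(('knob',(272.,212.)),):print('side knob',ray('side',*u,80))
Z=np.load('pics/side0.npz');p,d=Z['p'],Z['d'];C=cloud('side',d);r=red(p);r[230:]=0;r[:200]=0;r[:,:215]=0;q=C[r];t=q[q[:,2]>72];print('side post',len(t),t.mean(0),t.min(0),t.max(0))
E
```

```text
knob [516.4 178.   92. ] [516.3 177.7  93.8]
post [389.9 205.6 105. ] [390.  205.2 106.9]
pivot [436.3 200.   62. ] [436.2 199.   67.5]
stub [588.4 158.   40. ] [589.8 159.4  30.5]
tray [ 567.2 -166.9    6. ] [ 567.2 -166.8    6.2]
obj [755.8  -9.4  45. ] [755.1  -9.4  47.2]
bottle [619.  420.7  40. ] [616.4 415.2  54.6]
box [ 579.3 -431.9   38. ] [ 578.9 -430.8   40.8]
brown1 [503.7 354.1  50. ] [503.7 354.2  49.7]
brown2 [694.6 212.7  50. ] [695.  213.   48.4]
lidplate 3060 56.15774323713998 ((512.5516967773438, 182.28952026367188), 74.50423431396484)
knob [510.89328784 172.13213248  89.226465  ] [17.98192265 25.45089071 11.60935609]
green ((546.6099243164062, -129.8292236328125), (234.75738525390625, 267.5794372558594), 3.920713424682617) 6.715317119032671
red 20
post top [393.62469483 205.86443596  90.60433362] 8
bar 5 [ 9.5478541e-01 -2.9729587e-01  3.9951096e+02  2.0232071e+02] [392.8663319  198.86684858  60.6282995 ] [410.53950788 206.85567222  69.68094986]
side knob [518.27342642 194.63959558  80.        ]
side post 44 [390.51390018 205.32002723  89.96727221] [385.43940188 195.11119148  73.02972213] [396.45571321 213.33574916 109.47897293]
```

Geometry checks out: pivot to axis is 83 mm, pivot to post about 46 mm, clip angle about 0.12 rad. I'll move the shut gripper behind the post, on its +y side, turned so the finger back faces the push.

```bash
python3 -m pendant '[{"gripper":255,"offset":[-28,-24,0],"delta_rot":[0,0,-0.11]},{"gripper":255,"offset":[-57,-48,0],"delta_rot":[0,0,-0.22]},{"gripper":255,"offset":[-86,-72,0],"delta_rot":[0,0,-0.33]},{"gripper":255,"offset":[-115,-97,0],"delta_rot":[0,0,-0.45]},{"gripper":255,"offset":[-143,-121,0],"delta_rot":[0,0,-0.56]},{"gripper":255,"offset":[-172,-145,0],"delta_rot":[0,0,-0.67]},{"gripper":255,"offset":[-201,-170,0],"delta_rot":[0,0,-0.79]},{"gripper":255,"offset":[-230,-194,0],"delta_rot":[0,0,-0.9]}]' 40
python3 -m pendant '[{"gripper":255,"offset":[0,0,20],"delta_rot":[0,0,0]},{"gripper":255,"offset":[0,0,40],"delta_rot":[0,0,0]},{"gripper":255,"offset":[0,0,60],"delta_rot":[0,0,0]},{"gripper":255,"offset":[0,0,80],"delta_rot":[0,0,0]},{"gripper":255,"offset":[0,0,100],"delta_rot":[0,0,0]},{"gripper":255,"offset":[0,0,100],"delta_rot":[0,0,0]},{"gripper":255,"offset":[0,0,100],"delta_rot":[0,0,0]},{"gripper":255,"offset":[0,0,100],"delta_rot":[0,0,0]}]'
python3 - <<'E'
from h import *
import cv2
from plant import monitor
s=monitor.state();print(s['ee_pos'],np.round(s['ee_rot'],3).tolist())
p,d=cams.snapshot('top');c=p[190:390,120:320,::-1];cv2.imwrite('pics/a.png',cv2.resize(c,(600,600),interpolation=2))
E
```

```text
time: 1.57
ee_pos: [365.8, 254.4, 231.6]
ee_rot: [[-0.897, -0.442, 0.001], [-0.442, 0.897, 0.0], [-0.001, 0.0, -1.0]]
wrist_force: [1.0, 0.5, 0.2]
grip_width: 0.2
grasp_force: 0.0
time: 2.23
ee_pos: [366.2, 256.5, 132.3]
ee_rot: [[-0.899, -0.437, 0.002], [-0.437, 0.899, 0.001], [-0.002, 0.0, -1.0]]
wrist_force: [-0.1, 0.1, -0.1]
grip_width: 0.0
grasp_force: 0.0
[366.20626914 256.50966397 132.34898726] [[-0.899, -0.437, 0.002], [-0.437, 0.899, 0.001], [-0.002, 0.0, -1.0]]
```

View pics/a.png

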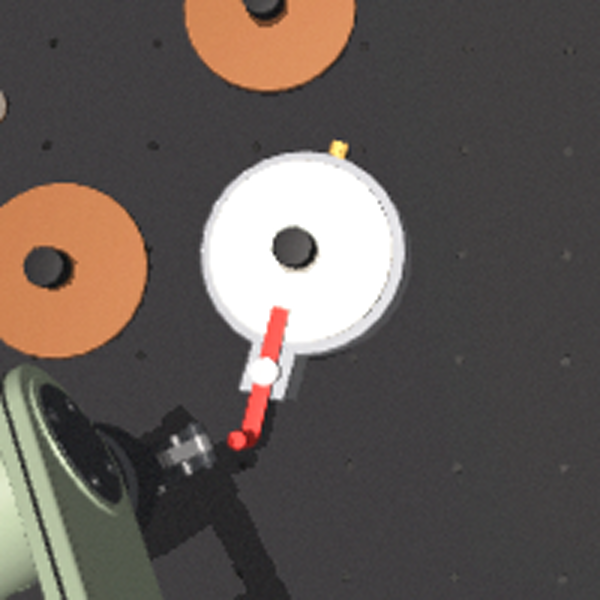

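The picture shows the shut fingers at crop (190,450), behind the post at (237,440), with the push line clear. Next I descend, approach and push along the arc.

```bash
python3 -m pendant '[{"gripper":255,"offset":[0,0,20],"delta_rot":[0,0,0]},{"gripper":255,"offset":[0,0,40],"delta_rot":[0,0,0]},{"gripper":255,"offset":[0,0,57],"delta_rot":[0,0,0]},{"gripper":255,"offset":[0,0,57],"delta_rot":[0,0,0]},{"gripper":255,"offset":[0,-10,57],"delta_rot":[0,0,0]},{"gripper":255,"offset":[0,-20,57],"delta_rot":[0,0,0]},{"gripper":255,"offset":[0,-28,57],"delta_rot":[0,0,0]},{"gripper":255,"offset":[0,-36,57],"delta_rot":[0,0,0]}]'
python3 -m pendant '[{"gripper":255,"offset":[3,-6,0],"delta_rot":[0,0,0]},{"gripper":255,"offset":[6,-13,0],"delta_rot":[0,0,0]},{"gripper":255,"offset":[7,-20,0],"delta_rot":[0,0,0]},{"gripper":255,"offset":[8,-26,0],"delta_rot":[0,0,0]},{"gripper":255,"offset":[6,-33,0],"delta_rot":[0,0,0]},{"gripper":255,"offset":[5,-40,0],"delta_rot":[0,0,0]},{"gripper":255,"offset":[3,-45,0],"delta_rot":[0,0,0]},{"gripper":255,"offset":[0,-50,0],"delta_rot":[0,0,0]}]'
python3 - <<'E'
from h import *
import cv2
p,d=cams.snapshot('top');c=p[190:390,120:320,::-1];cv2.imwrite('pics/b.png',cv2.resize(c,(600,600),interpolation=2))
E
```

```text
time: 2.95
ee_pos: [381.9, 223.1, 75.4]
ee_rot: [[-0.9, -0.436, 0.001], [-0.436, 0.9, 0.001], [-0.001, 0.001, -1.0]]
wrist_force: [-3.8, 2.1, 0.5]
grip_width: 0.1
grasp_force: 1.7
time: 3.62
ee_pos: [403.5, 178.1, 74.2]
ee_rot: [[-0.899, -0.437, -0.0], [-0.437, 0.899, -0.0], [0.0, 0.0, -1.0]]
wrist_force: [-1.4, 0.9, -1.1]
grip_width: 0.4
grasp_force: 0.6
```

View pics/b.png

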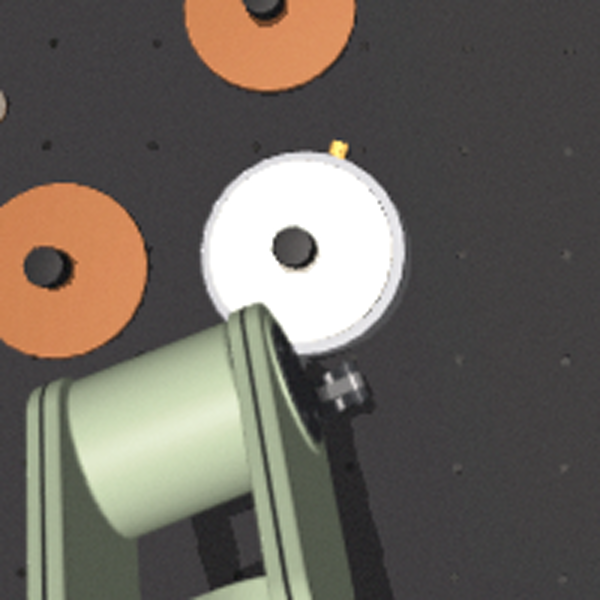

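The arm hides the post, but the red bar no longer shows over the lid. I'll back off, rise and look.

```bash
python3 -m pendant '[{"gripper":255,"offset":[0,12,0],"delta_rot":[0,0,0]},{"gripper":255,"offset":[0,25,0],"delta_rot":[0,0,0]},{"gripper":255,"offset":[0,25,-35],"delta_rot":[0,0,0]},{"gripper":255,"offset":[0,25,-70],"delta_rot":[0,0,0]},{"gripper":255,"offset":[0,60,-105],"delta_rot":[0,0,0]},{"gripper":255,"offset":[0,95,-115],"delta_rot":[0,0,0]},{"gripper":255,"offset":[0,130,-115],"delta_rot":[0,0,0]},{"gripper":0,"offset":[0,150,-115],"delta_rot":[0,0,0]}]'
python3 - <<'E'
from h import *
import cv2
p,d=cams.snapshot('top');c=p[190:390,120:320,::-1];cv2.imwrite('pics/c.png',cv2.resize(c,(600,600),interpolation=2))
E
```

```text
time: 4.33
ee_pos: [337.4, 316.8, 191.1]
ee_rot: [[-0.899, -0.439, 0.003], [-0.439, 0.899, 0.004], [-0.005, 0.002, -1.0]]
wrist_force: [-0.1, -0.7, -0.7]
grip_width: 10.9
grasp_force: 0.0
```

View pics/c.png

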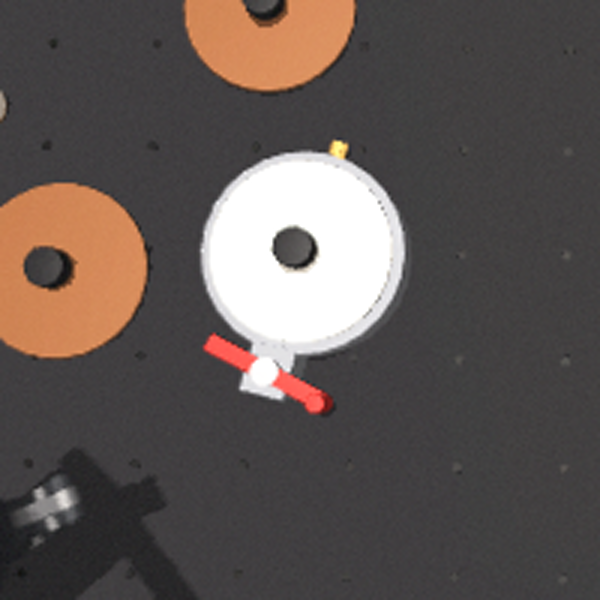

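The picture shows the clip swung clear: bar from (210,343) to post (318,402) in the crop, off the lid. The lid is unmoved, knob at (294,247). Next I go above the knob.

```bash
python3 -m pendant '[{"gripper":0,"offset":[-14,-29,0],"delta_rot":[0,0,0]},{"gripper":0,"offset":[-28,-58,0],"delta_rot":[0,0,0]},{"gripper":0,"offset":[-42,-87,0],"delta_rot":[0,0,0]},{"gripper":0,"offset":[-57,-116,0],"delta_rot":[0,0,0]},{"gripper":0,"offset":[-71,-145,0],"delta_rot":[0,0,0]},{"gripper":0,"offset":[-85,-174,0],"delta_rot":[0,0,0]},{"gripper":0,"offset":[-100,-203,0],"delta_rot":[0,0,0]},{"gripper":0,"offset":[-100,-203,0],"delta_rot":[0,0,0]}]' 40
python3 -m pendant '[{"gripper":0,"offset":[0,0,15],"delta_rot":[0,0,0]},{"gripper":0,"offset":[0,0,30],"delta_rot":[0,0,0]},{"gripper":0,"offset":[0,0,45],"delta_rot":[0,0,0]},{"gripper":0,"offset":[0,0,45],"delta_rot":[0,0,0]},{"gripper":0,"offset":[0,0,45],"delta_rot":[0,0,0]},{"gripper":0,"offset":[0,0,45],"delta_rot":[0,0,0]},{"gripper":0,"offset":[0,0,45],"delta_rot":[0,0,0]},{"gripper":0,"offset":[0,0,45],"delta_rot":[0,0,0]}]'
python3 - <<'E'
from h import *
import cv2
from plant import monitor
s=monitor.state();R=np.array(s['ee_rot']);print(s['ee_pos'],(R.T@(np.array([516.5,177.5,63])-s['ee_pos'])).round(1))
p,d=cams.snapshot('side');c=p[140:290,170:370,::-1];cv2.imwrite('pics/d.png',cv2.resize(c,(800,600),interpolation=2))
E
```

```text
time: 5.05
ee_pos: [521.1, 171.4, 189.0]
ee_rot: [[-0.901, -0.434, 0.004], [-0.434, 0.901, -0.001], [-0.003, -0.003, -1.0]]
wrist_force: [0.1, 0.1, 0.6]
grip_width: 85.3
grasp_force: 0.0
time: 5.72
ee_pos: [516.8, 175.0, 145.3]
ee_rot: [[-0.899, -0.437, 0.002], [-0.437, 0.899, 0.001], [-0.002, -0.0, -1.0]]
wrist_force: [0.9, -0.3, -0.8]
grip_width: 85.3
grasp_force: 0.0
[516.77885742 174.99799208 145.3263666 ] [-0.7  2.4 82.3]
```

View pics/d.png

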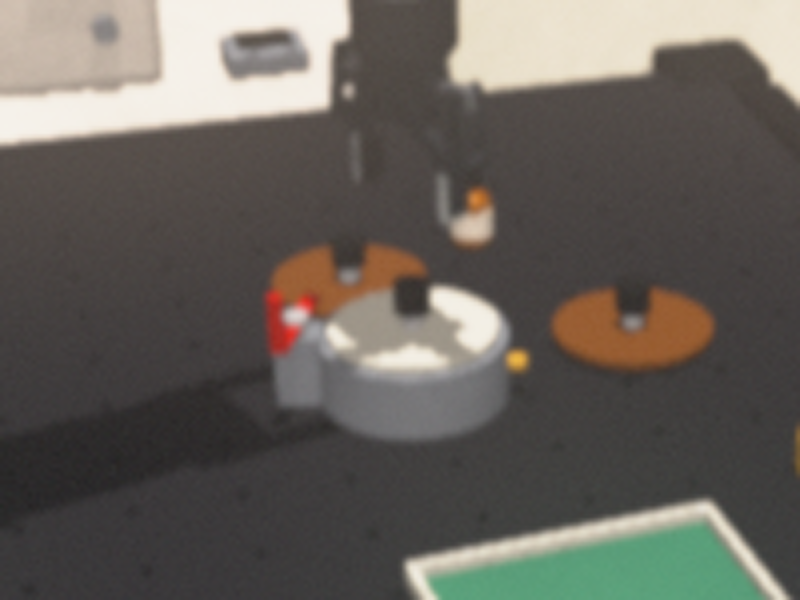

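The side view shows the open fingers straddling the white lid's knob at (410,297) in the crop. I'll descend, close, then lift slightly.

```bash
python3 -m pendant '[{"gripper":0,"offset":[-1,2,18],"delta_rot":[0,0,0]},{"gripper":0,"offset":[-1,2,36],"delta_rot":[0,0,0]},{"gripper":0,"offset":[-1,2,54],"delta_rot":[0,0,0]},{"gripper":0,"offset":[-1,2,68],"delta_rot":[0,0,0]},{"gripper":0,"offset":[-1,2,78],"delta_rot":[0,0,0]},{"gripper":0,"offset":[-1,2,82],"delta_rot":[0,0,0]},{"gripper":0,"offset":[-1,2,82],"delta_rot":[0,0,0]},{"gripper":0,"offset":[-1,2,82],"delta_rot":[0,0,0]}]'
python3 -m pendant '[{"gripper":120,"offset":[0,0,0],"delta_rot":[0,0,0]},{"gripper":200,"offset":[0,0,0],"delta_rot":[0,0,0]},{"gripper":255,"offset":[0,0,0],"delta_rot":[0,0,0]},{"gripper":255,"offset":[0,0,0],"delta_rot":[0,0,0]},{"gripper":255,"offset":[0,0,0],"delta_rot":[0,0,0]},{"gripper":255,"offset":[0,0,0],"delta_rot":[0,0,0]},{"gripper":255,"offset":[0,0,0],"delta_rot":[0,0,0]},{"gripper":255,"offset":[0,0,0],"delta_rot":[0,0,0]}]' 50
```

```text
time: 6.43
ee_pos: [516.8, 177.2, 62.9]
ee_rot: [[-0.899, -0.437, 0.001], [-0.437, 0.899, 0.0], [-0.001, -0.0, -1.0]]
wrist_force: [-0.1, -0.8, 0.5]
grip_width: 85.2
grasp_force: 0.0
time: 7.1
ee_pos: [516.2, 177.6, 63.0]
ee_rot: [[-0.9, -0.437, 0.0], [-0.437, 0.9, 0.001], [-0.001, 0.001, -1.0]]
wrist_force: [-1.7, 2.6, 4.6]
grip_width: 26.5
grasp_force: 49.2
```

```bash
python3 -m pendant '[{"gripper":255,"offset":[0,0,-4],"delta_rot":[0,0,0]},{"gripper":255,"offset":[0,0,-10],"delta_rot":[0,0,0]},{"gripper":255,"offset":[0,0,-20],"delta_rot":[0,0,0]},{"gripper":255,"offset":[0,0,-35],"delta_rot":[0,0,0]},{"gripper":255,"offset":[0,0,-55],"delta_rot":[0,0,0]},{"gripper":255,"offset":[0,0,-75],"delta_rot":[0,0,0]},{"gripper":255,"offset":[0,0,-90],"delta_rot":[0,0,0]},{"gripper":255,"offset":[0,0,-90],"delta_rot":[0,0,0]}]' 50
python3 - <<'E'
from h import *
import cv2
from plant import monitor
s=monitor.state();R=np.array(s['ee_rot']);print(s['ee_pos'],s['wrist_force'])
p,d=cams.snapshot('top');P=p.astype(int);g=(P[...,1]>P[...,0]+40)&(P[...,1]>P[...,2]+20)
g=cv2.morphologyEx(g.astype(np.uint8),cv2.MORPH_OPEN,np.ones((5,5)));v,u=np.nonzero(g)
rc=cv2.minAreaRect(np.c_[u,v].astype(np.float32));print(rc);c=[ray('top',*q,6) for q in cv2.boxPoints(rc)];t=np.mean(c,0);print(np.round(c),t)
print((R.T@(t-s['ee_pos'])).round(1))
p,d=cams.snapshot('side');cv2.imwrite('pics/e.png',cv2.resize(p[110:320,170:450,::-1],(800,600),interpolation=2))
E
```

```text
time: 7.77
ee_pos: [518.5, 177.2, 156.2]
ee_rot: [[-0.899, -0.437, 0.007], [-0.437, 0.899, 0.002], [-0.007, -0.002, -1.0]]
wrist_force: [0.6, 0.1, -2.3]
grip_width: 26.8
grasp_force: 49.7
[518.48421821 177.18101202 156.18744429] [ 0.55156101  0.0608731  -2.27880138]
((384.38104248046875, 254.97760009765625), (92.42847442626953, 93.07440948486328), 86.633544921875)
[[ 659.  -57.    6.]
 [ 674. -260.    6.]
 [ 473. -267.    6.]
 [ 460.  -70.    6.]] [ 566.35230778 -163.45642052    6.        ]
[ 107. -327.  150.]
```

View pics/e.png

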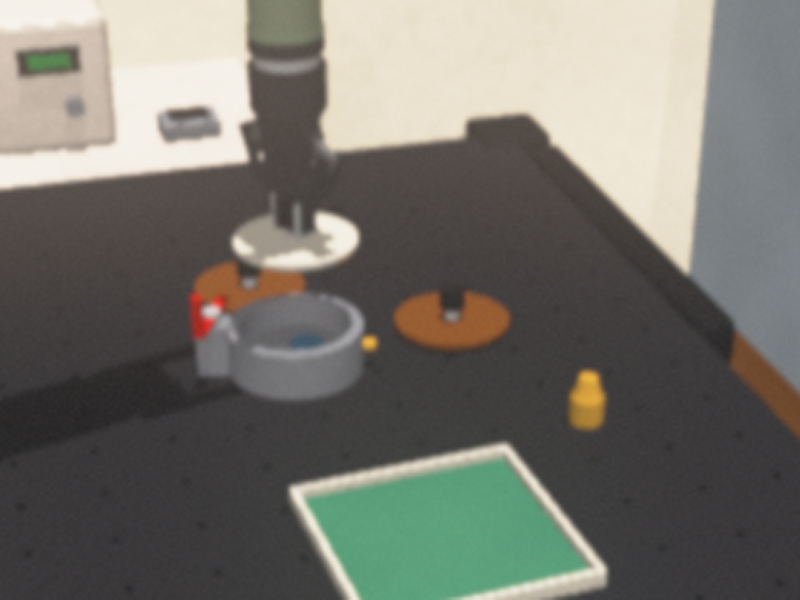

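The lid hangs level, the blue dish still lies in the chamber, and the tray is clear. Next I carry the lid over.

```bash
python3 -m pendant '[{"gripper":255,"offset":[3,-8,0],"delta_rot":[0,0,0]},{"gripper":255,"offset":[8,-25,0],"delta_rot":[0,0,0]},{"gripper":255,"offset":[16,-50,0],"delta_rot":[0,0,0]},{"gripper":255,"offset":[25,-76,0],"delta_rot":[0,0,0]},{"gripper":255,"offset":[33,-102,0],"delta_rot":[0,0,0]},{"gripper":255,"offset":[42,-128,0],"delta_rot":[0,0,0]},{"gripper":255,"offset":[50,-154,0],"delta_rot":[0,0,0]},{"gripper":255,"offset":[58,-180,0],"delta_rot":[0,0,0]}]'
python3 -m pendant '[{"gripper":255,"offset":[8,-26,0],"delta_rot":[0,0,0]},{"gripper":255,"offset":[17,-52,0],"delta_rot":[0,0,0]},{"gripper":255,"offset":[25,-78,0],"delta_rot":[0,0,0]},{"gripper":255,"offset":[33,-104,0],"delta_rot":[0,0,0]},{"gripper":255,"offset":[41,-125,0],"delta_rot":[0,0,0]},{"gripper":255,"offset":[46,-141,0],"delta_rot":[0,0,0]},{"gripper":255,"offset":[49,-149,0],"delta_rot":[0,0,0]},{"gripper":255,"offset":[49,-149,0],"delta_rot":[0,0,0]}]'
python3 -m pendant '[{"gripper":255,"offset":[0,0,15],"delta_rot":[0,0,0]},{"gripper":255,"offset":[0,0,35],"delta_rot":[0,0,0]},{"gripper":255,"offset":[0,0,55],"delta_rot":[0,0,0]},{"gripper":255,"offset":[0,0,75],"delta_rot":[0,0,0]},{"gripper":255,"offset":[0,0,90],"delta_rot":[0,0,0]},{"gripper":255,"offset":[0,0,100],"delta_rot":[0,0,0]},{"gripper":255,"offset":[0,0,100],"delta_rot":[0,0,0]},{"gripper":255,"offset":[0,0,100],"delta_rot":[0,0,0]}]'
python3 - <<'E'
from h import *
import cv2
from plant import monitor
s=monitor.state();print(s['ee_pos'],s['wrist_force'],s['ee_rot'][:,2])
p,d=cams.snapshot('side');cv2.imwrite('pics/f.png',cv2.resize(p[170:350,220:460,::-1],(800,600),interpolation=2))
E
```

```text
time: 8.53
ee_pos: [541.6, -12.3, 150.8]
ee_rot: [[-0.899, -0.437, -0.003], [-0.437, 0.899, -0.0], [0.003, 0.001, -1.0]]
wrist_force: [0.8, 0.2, -2.8]
grip_width: 26.3
grasp_force: 49.7
time: 9.2
ee_pos: [563.1, -167.6, 150.9]
ee_rot: [[-0.9, -0.435, -0.002], [-0.435, 0.9, 0.0], [0.002, 0.001, -1.0]]
wrist_force: [0.5, -0.4, -3.3]
grip_width: 26.5
grasp_force: 49.7
time: 9.87
ee_pos: [563.7, -165.0, 52.0]
ee_rot: [[-0.899, -0.438, -0.001], [-0.438, 0.899, 0.001], [0.001, 0.001, -1.0]]
wrist_force: [0.6, 0.2, -3.4]
grip_width: 26.6
grasp_force: 49.7
[ 563.6655452  -165.0284279    51.99211416] [ 0.60151022  0.16672361 -3.40615709] [-1.07426969e-03  5.83869980e-04 -9.99999253e-01]
```

View pics/f.png

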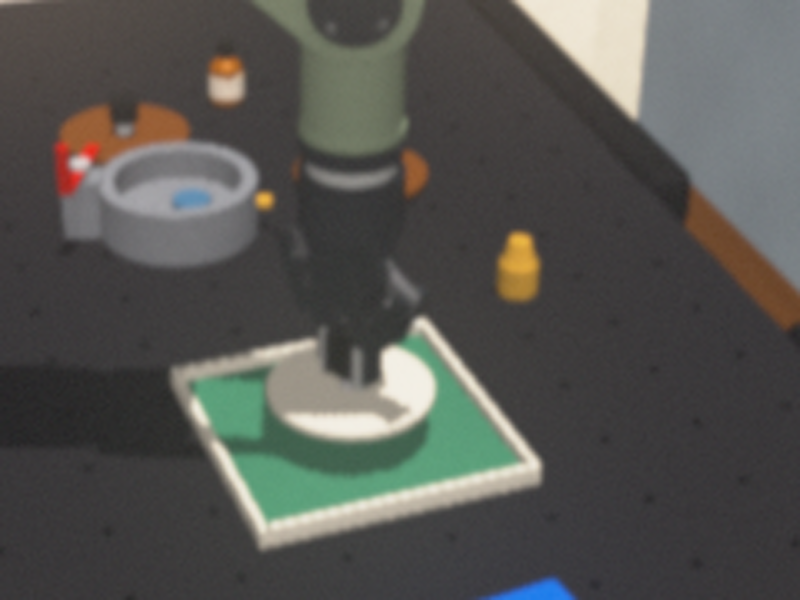

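The picture shows the level lid above the middle of the green floor, at crop (350,390). By the grasp height, contact should come about 27 mm lower.

```bash
python3 -m pendant '[{"gripper":255,"offset":[0,0,5],"delta_rot":[0,0,0]},{"gripper":255,"offset":[0,0,10],"delta_rot":[0,0,0]},{"gripper":255,"offset":[0,0,15],"delta_rot":[0,0,0]},{"gripper":255,"offset":[0,0,19],"delta_rot":[0,0,0]},{"gripper":255,"offset":[0,0,22],"delta_rot":[0,0,0]},{"gripper":255,"offset":[0,0,24],"delta_rot":[0,0,0]},{"gripper":255,"offset":[0,0,25],"delta_rot":[0,0,0]},{"gripper":255,"offset":[0,0,25],"delta_rot":[0,0,0]}]'
python3 -m pendant '[{"gripper":255,"offset":[0,0,0.3],"delta_rot":[0,0,0]},{"gripper":255,"offset":[0,0,0.6],"delta_rot":[0,0,0]},{"gripper":255,"offset":[0,0,0.9],"delta_rot":[0,0,0]},{"gripper":255,"offset":[0,0,1.2],"delta_rot":[0,0,0]},{"gripper":255,"offset":[0,0,1.5],"delta_rot":[0,0,0]},{"gripper":255,"offset":[0,0,1.5],"delta_rot":[0,0,0]},{"gripper":255,"offset":[0,0,1.5],"delta_rot":[0,0,0]},{"gripper":255,"offset":[0,0,1.5],"delta_rot":[0,0,0]}]'
```

```text
time: 10.58
ee_pos: [563.8, -165.7, 27.0]
ee_rot: [[-0.899, -0.437, -0.0], [-0.437, 0.899, 0.0], [0.0, 0.0, -1.0]]
wrist_force: [0.4, 0.3, -3.8]
grip_width: 26.6
grasp_force: 49.7
time: 11.25
ee_pos: [563.9, -165.7, 25.8]
ee_rot: [[-0.899, -0.437, 0.0], [-0.437, 0.899, 0.0], [-0.0, 0.0, -1.0]]
wrist_force: [-0.5, 0.5, -2.5]
grip_width: 26.3
grasp_force: 49.7
```

```bash
python3 -m pendant '[{"gripper":255,"offset":[0,0,0.3],"delta_rot":[0,0,0]},{"gripper":255,"offset":[0,0,0.6],"delta_rot":[0,0,0]},{"gripper":255,"offset":[0,0,0.9],"delta_rot":[0,0,0]},{"gripper":255,"offset":[0,0,1.2],"delta_rot":[0,0,0]},{"gripper":255,"offset":[0,0,1.2],"delta_rot":[0,0,0]},{"gripper":255,"offset":[0,0,1.2],"delta_rot":[0,0,0]},{"gripper":255,"offset":[0,0,1.2],"delta_rot":[0,0,0]},{"gripper":255,"offset":[0,0,1.2],"delta_rot":[0,0,0]}]'
```

```text
time: 11.92
ee_pos: [563.9, -165.8, 25.0]
ee_rot: [[-0.899, -0.437, 0.0], [-0.437, 0.899, -0.0], [-0.0, -0.0, -1.0]]
wrist_force: [-2.4, 0.5, 3.5]
grip_width: 26.2
grasp_force: 50.4
```

Contact: the vertical force went from -3.4 to +3.5 N. I'll release slowly and retreat upward.

```bash
python3 -m pendant '[{"gripper":160,"offset":[0,0,0],"delta_rot":[0,0,0]},{"gripper":140,"offset":[0,0,0],"delta_rot":[0,0,0]},{"gripper":110,"offset":[0,0,0],"delta_rot":[0,0,0]},{"gripper":60,"offset":[0,0,0],"delta_rot":[0,0,0]},{"gripper":0,"offset":[0,0,0],"delta_rot":[0,0,0]},{"gripper":0,"offset":[0,0,0],"delta_rot":[0,0,0]},{"gripper":0,"offset":[0,0,0],"delta_rot":[0,0,0]},{"gripper":0,"offset":[0,0,0],"delta_rot":[0,0,0]}]' 20
python3 -m pendant '[{"gripper":0,"offset":[0,0,-10],"delta_rot":[0,0,0]},{"gripper":0,"offset":[0,0,-30],"delta_rot":[0,0,0]},{"gripper":0,"offset":[0,0,-60],"delta_rot":[0,0,0]},{"gripper":0,"offset":[0,0,-95],"delta_rot":[0,0,0]},{"gripper":0,"offset":[0,0,-130],"delta_rot":[0,0,0]},{"gripper":0,"offset":[0,0,-160],"delta_rot":[0,0,0]},{"gripper":0,"offset":[0,0,-180],"delta_rot":[0,0,0]},{"gripper":0,"offset":[0,0,-180],"delta_rot":[0,0,0]}]'
python3 - <<'E'
from h import *
import cv2
p,d=cams.snapshot('side');cv2.imwrite('pics/g.png',cv2.resize(p[160:400,180:500,::-1],(800,600),interpolation=2))
E
```

```text
time: 12.58
ee_pos: [563.9, -165.7, 24.6]
ee_rot: [[-0.899, -0.437, 0.0], [-0.437, 0.899, 0.0], [-0.0, 0.0, -1.0]]
wrist_force: [0.3, -1.0, 0.5]
grip_width: 85.3
grasp_force: 0.0
time: 13.25
ee_pos: [566.4, -166.5, 211.0]
ee_rot: [[-0.899, -0.437, 0.011], [-0.437, 0.899, -0.003], [-0.008, -0.008, -1.0]]
wrist_force: [-0.1, -0.6, -0.5]
grip_width: 85.4
grasp_force: 0.0
```

View pics/g.png

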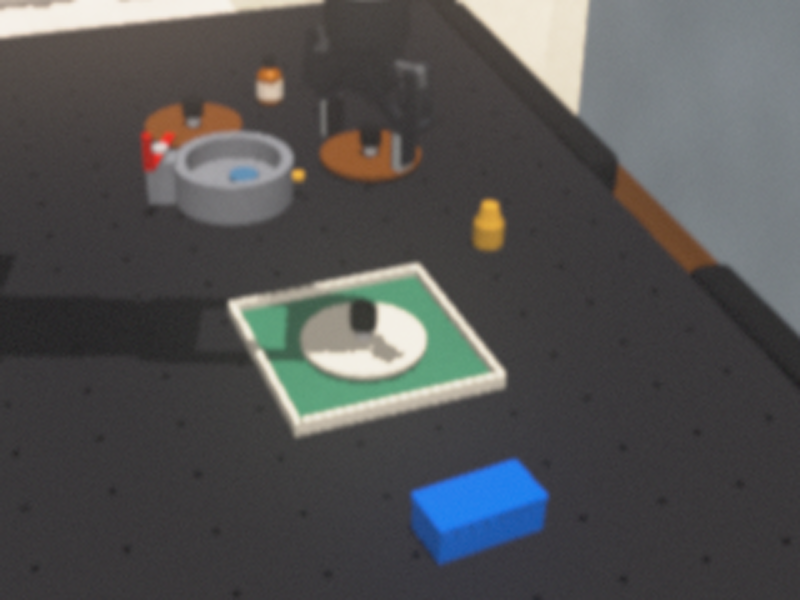

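The lid lies flat, knob up, in the middle of the green floor at crop (363,340). The clip is still swung clear, and the dish and bystanders look undisturbed, so I'm handing in.

```bash
python3 -c "
from plant import ticket
print(ticket.close_job())"
```

```text
the job is handed in; nothing more can be done
None
```

The job is handed in at about 13 s on the robot's clock: the clip is swung clear and the lid is set down flat, knob up, on the tray's green floor; the last picture showed the dish, bottle, objective and slide box undisturbed.

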